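# Put the stray snack cup away and tip the bin lid shut

### The arm

A 6-joint arm with a two-finger parallel gripper is mounted at the origin on the work surface. World frame = base frame: x ahead of the robot, y to its left, z up, the work surface at z = 0. Lengths are in mm, angles in degrees, forces in N, time in s.
With the tool pointing down it reaches from about 275 to 850 mm from the base axis. Payload 19 kg.
Tool frame: the origin (TCP) lies midway between the tips of the shut fingers; the grasp point (between the pads) lies 19 mm behind it; z points along the fingers, y is the line along which they close (so a half turn about z gives the same grasp; the last joint's range is limited). The gripper opens to 85 mm and grips with 20 to 120 N. Pads are 22 mm wide; open, the fingers measure 114 mm over their backs; the gripper's body (76 mm by 85 mm) begins 54 mm behind the grasp point. The pads swing forward as they close: fully open they stand 13 mm farther back than shut.
Start: joints at [61.077, 8.623, 82.357, -0, 89.026, -7.678], TCP at [208.359, 535.889, 231.267] pointing down, gripper open.
Joint ranges: [-160.23, 160.23], [-39.13, 120.54], [6.94, 153.29], [-79.49, 259.48], [9.18, 160.14], [-161.06, 161.06]. Speed limits (degrees/s): [108.29, 108.29, 127.2, 172.46, 172.46, 172.46].

### API

Orientations are given as a 3x3 rotation matrix whose columns are the frame's x, y, z axes.
In Python, from cell import r, optics gives the robot as it stands.
- The arm moves only by the tool step_arm, never from a script. Its argument "moves" is a list of rows, each a list of 7 numbers: the shift along the tool's x, y, z in m, then the turn, a rotation vector about the tool's x, y, z in degrees, then the finger opening in m, from 0 to 0.0854. In form: [[dx, dy, dz, rx, ry, rz, hand], ...]. A call has 1 to 10 rows; each row is the pose to reach, as a shift and turn from the pose commanded when the call began, along the tool's axes at that moment; what a row does not reach only later rows make up. A row lasts 1/10 s, in which the tool goes at most 50 mm and 8.59 degrees, less where a joint would pass 70% of its speed; a pose out of reach is approached as far as the arm can. A call with a gripper value outside its range is refused whole. The fingers move at their own pace and stop on an object; "newtons" is the grip in N (left out, the last holds). Time passes only in rows, so rows that repeat a pose let the fingers close. It gives the time, the measured TCP pose, the force, the opening and the grip force at its end, in the units of the state.
- r.get_obs(): the state, without advancing time (a new reading comes with each control period).
- optics.snapshot(name): name is "scene" or "side" or "wrist"; returns a dict with "pixels" (400x640x3 uint8, blue, green, red), "depth" (400x640 float32, mm along the optical axis (not along the pixel's ray), 0 where there is no reading), "K" (3x3 intrinsics, pixels), "R" (3x3) and "t" (3): a world point X has camera coordinates R X + t; the wrist camera has in their place "hand_eye" (4x4, takes a point from camera to tool coordinates, whose origin is the TCP and whose axes are the flange's). Camera axes: x right, y down, z forward; pixel columns grow to the right and rows downward; lengths in mm; the calibration is good to about 2 mm. A picture is of the moment at which its call begins: read the wrist's pose just before it.
- r.close_job(): hands the job in; it is judged then, once.
The state is a dict: "time": time; "joints": joint angles; "qvel": joint speeds; "tau": joint torques, N m; "tool_pos": TCP position; "tool_rot": TCP orientation; "wrist_force": force on the tool from outside, world axes, zero at the start; "wrist_torque": the same for the moment, N m; "grip_width": opening from 0.0 (shut) to 1.0 (fully open); "grip_force": force on a finger pad.
Only numpy, scipy, OpenCV 4.12 (cv2) and the standard library are available. Lean on these libraries where they do the work, as an engineer would, in place of code of your own. Each camera call takes 0.05 s, during which the arm holds its last target. There are 200 camera calls.

### The job

One red snack cup has been left out on the teak board: stand it gently upright in the free space of the open white snack bin. Then nudge the bin's lid just past upright and let go, so that it swings fully shut by its own weight; do not follow it down or press it closed. Leave the tumbler, the pinch bowl, the cup holder and the cup already in the bin where they stand.

Things in the scene. Friction and masses are not known exactly. Their poses are not given: they have to be found in the camera images.
- cup: The stray closed red snack cup with a small silver disc on its red top, standing on the teak board (board top 18 mm above the work surface), outside the bin. Nearly cylindrical: diameter 50 mm at the foot, 55 mm at the top, 56 mm tall, about 110 g. Origin at its centre, half-way up; z up along its axis.
- stored_cup: An identical red snack cup already standing in the bin, anywhere along the bin's length, near the middle of its width; the free space is on whichever side of it is longer. Origin at its centre, half-way up.
- bin: Fixed matte white open-topped snack bin standing on the teak board. Outside 164 mm (its x) by 250 mm (its y) by 70 mm high, walls and floor 5 mm; inside 154 by 240 mm. Origin at the centre of its underside; z up. The lid is hinged along its +x long rim, which lies on the robot's left side of the bin (bin yaw 70 to 110 degrees).
- bin_floor (a point): Centre of the bin's inner floor, axes as the bin's; a standing cup's centre is 28 mm above it.
- bin_hinge (a point): Middle of the lid's hinge line, at rim height (70 mm above the bin's underside), 82 mm to +x of the bin's centre, axes as the bin's; the hinge line runs along the bin's y.
- lid_edge (a point): Middle of the lid's free edge, mid-thickness, 170 mm from the hinge line. The lid is a flat matte white panel, 250 mm along the hinge, 8 mm thick, with a teak strip along this edge, about 250 g. When open it stands up from the hinge and leans outward, away from the bin (to bin +x).
- lid (a joint): Lid angle in rad: 0 shut (flat on the rim), 1.57 upright, 1.9 wide open resting on its stop, leaning outward. Free lightly damped hinge: it falls back open above about 1.6 and falls shut by itself in about 1.5 s below about 1.5; less than 2 N at the free edge moves it.
- tumbler: Glass votive-shaped tumbler, 68 mm across, 78 mm tall, on the teak board; leave it alone. Origin at the centre of its underside.
- pinch_bowl: Pale green silicone pinch bowl, 84 mm across, 40 mm tall, on the teak board; leave it alone. Origin at the centre of its underside.
- cup_holder: Chrome wire cup holder with a round foot 72 mm across, 73 mm tall, on the teak board; leave it alone. Origin at the centre of its underside.

How it is judged (in metres and radians):
On the way:
1. the stray cup stands upright on the bin's floor, released, while the lid is still open (x of cup in the frame of bin between -0.055 and 0.055 m and y of cup in the frame of bin between -0.11 and 0.11 m and z of cup in the frame of bin_floor below 0.033 m and angle between cup's own z axis and vertical below 0.1 rad and contact force between the fingers and cup below 0.1 N and value of joint lid above 1.6 rad), for 0.2 s.
At the end, for the whole second after the job is handed in: The lid is fully shut (within 0.04 rad); the stray cup stands at rest, upright (within 0.1 rad) on the bin's floor inside the walls, and the stored cup still stands beside it, within 30 mm of where it was; tumbler, pinch bowl and cup holder are within 30 mm of where they were (value of joint lid below 0.04 rad and x of cup in the frame of bin between -0.055 and 0.055 m and y of cup in the frame of bin between -0.11 and 0.11 m and z of each of cup, stored_cup in the frame of bin_floor below 0.033 m and angle between each of cup, stored_cup's own z axis and vertical below 0.1 rad and linear speed of cup below 0.02 m/s and distance of each of stored_cup, tumbler, pinch_bowl, cup_holder from where it was at the start of the episode below 0.03 m); the robot touches nothing.
It fails at once if the robot touches the lid when it is well past upright (below 0.8 rad): it must swing shut by itself (value of joint lid below 0.8 rad and contact force between any of the fingers, the arm and lid above 0.3 N).
It fails at once if the stray cup is dropped or thrown (flies free faster than 0.7 m/s, a fall of 25 mm) (linear speed of cup above 0.7 m/s and contact force between anything else and cup below 0.055 N).
It fails at once if a bystander is pushed more than 30 mm or tipped over (distance of any of tumbler, pinch_bowl, cup_holder from where it was at the start of the episode above 0.03 m or angle between any of tumbler, pinch_bowl, cup_holder's own z axis and vertical above 0.4 rad).
It fails at once if the cup already in the bin is pushed more than 30 mm or tipped over (distance of stored_cup from where it was at the start of the episode above 0.03 m or angle between stored_cup's own z axis and vertical above 0.5 rad).
It also fails if it takes over 53 s, if anything falls off the work surface, if the arm or the gripper's body presses on something with over 40 N, if the wrist force passes 120 N, or if a joint passes its speed limit or range.

## Working session

There is one attempt and no reset: what is moved stays moved. The work goes in short steps, Python scripts to look and compute and a tool call to move; the robot and the scene stay as the last step left them, time stands still between calls to the robot, and variables do not carry over. Pictures are saved under pics/ and viewed, at most 10 in all, crops included, and the job is handed in when it is done.

Besides the shell and the picture viewer there is one more tool, called after "Call:" as name(argument=value, ...) on one line, values as JSON. step_arm: Moves the arm, as the interface text tells. Its arguments: {"type":"object","properties":{"moves":{"type":"array","items":{"type":"array","items":{"type":"number"}}},"newtons":{"type":"number"}},"required":["moves"]}

```bash
ls; mkdir -p pics; cat > h.py <<'E'
import numpy as np, cv2
from cell import r, optics
def snap(n):
    o=r.get_obs(); s=optics.snapshot(n)
    if 'R' in s: R,t=np.array(s['R']),np.array(s['t']); T=np.eye(4); T[:3,:3]=R.T; T[:3,3]=-R.T@t
    else:
        W=np.eye(4); W[:3,:3]=o['tool_rot']; W[:3,3]=o['tool_pos']; T=W@np.array(s['hand_eye'])
    d=s['depth']; K=np.array(s['K']); v,u=np.mgrid[:d.shape[0],:d.shape[1]]
    P=np.stack([(u-K[0,2])/K[0,0]*d,(v-K[1,2])/K[1,1]*d,d],-1)@T[:3,:3].T+T[:3,3]
    P[d==0]=np.nan
    return s['pixels'],P,T,K
E
python3 - <<'E'
from h import *
o=r.get_obs(); print({k:np.round(v,3).tolist() for k,v in o.items()})
a=[]
for n in ['scene','side']:
    p,P,T,K=snap(n); cv2.imwrite(f'pics/{n}0.png',p); np.savez(f'{n}0.npz',p=p,P=P,T=T,K=K); print(n,T.round(2).tolist())
E
```

```text
pics
{'time': 0.0, 'joints': [61.078, 8.651, 82.392, 0.001, 89.027, -7.677], 'qvel': [0.01, 0.048, 0.009, 0.062, -0.065, 0.06], 'tau': [0.002, -71.306, -57.086, 0.0, 0.009, 0.0], 'tool_pos': [208.248, 535.702, 230.688], 'tool_rot': [[-0.932, 0.362, -0.001], [0.362, 0.932, -0.001], [0.0, -0.001, -1.0]], 'wrist_force': [0.069, -1.128, 0.262], 'wrist_torque': [-0.005, -0.045, 0.024], 'grip_force': 0.0, 'grip_width': 0.999}
scene [[0.62, 0.48, -0.62, 1061.24], [0.79, -0.36, 0.5, -511.71], [0.02, -0.8, -0.6, 646.95], [0.0, 0.0, 0.0, 1.0]]
side [[0.87, -0.35, 0.35, 93.87], [-0.5, -0.64, 0.58, -750.6], [0.02, -0.68, -0.73, 962.19], [0.0, 0.0, 0.0, 1.0]]
```

View pics/scene0.png

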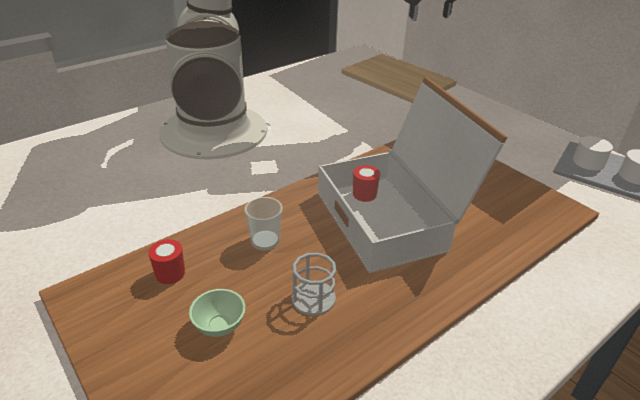

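View pics/side0.png

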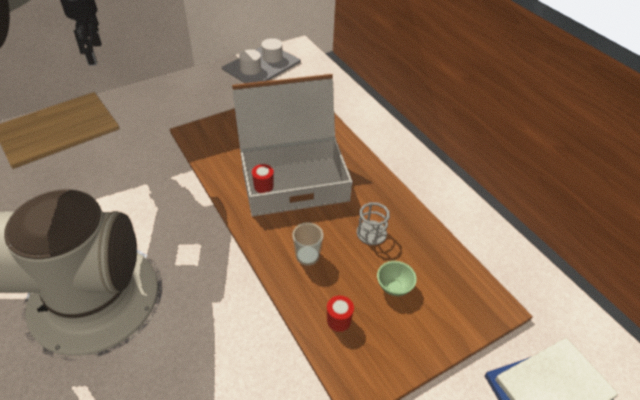

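The scene view shows the stray cup at (168,260), stored cup (366,183), tumbler (264,222), bowl (218,313), holder (314,283), and the open bin with its lid leaning away at about (450,150). The side view agrees: stray cup (340,313), stored cup (263,178) at the robot-near end of the bin.

```bash
python3 - <<'E'
from h import *
for n in ['scene','side']:
    f=np.load(f'{n}0.npz'); p,P=f['p'],f['P']; hsv=cv2.cvtColor(p,cv2.COLOR_BGR2HSV)
    H,S,V=[hsv[...,i].astype(int) for i in range(3)]
    red=(((H<6)|(H>172))&(S>170)&(V>90)).astype(np.uint8)
    k,l,st,c=cv2.connectedComponentsWithStats(red)
    print(n)
    for i in range(1,k):
        if st[i,4]>250:
            x,y,w,h=st[i,:4]
            Q=P[y-3:y+h,x-3:x+w+3].reshape(-1,3); Q=Q[np.isfinite(Q[:,0])]
            zt=np.percentile(P[l==i][:,2],97)
            T=Q[abs(Q[:,2]-zt)<4]
            (cx,cy),rad=cv2.minEnclosingCircle(T[:,:2].astype(np.float32))
            print('red',c[i].round(),st[i,4],'ztop',zt.round(1),'enc',round(cx,1),round(cy,1),round(rad,1),'mean',T.mean(0).round(1))
    # bin/lid : non-saturated points above the board
    w=(S<60)&(P[...,2]>80)&(P[...,0]>250)&(P[...,0]<900)&(P[...,2]<300)
    if n=='scene': box=np.s_[80:275,315:510]
    else: box=np.s_[75:215,232:355]
    m=np.zeros_like(w); m[box]=w[box]
    Q=P[m]; 
    rim=Q[(abs(Q[:,2]-88)<3)]; lid=Q[Q[:,2]>105]
    rr=cv2.minAreaRect(rim[:,:2].astype(np.float32)); print('rim',len(rim),rr, cv2.boxPoints(rr).round().tolist())
    c0=np.median(lid,0); 
    for _ in range(4):
        L=lid if _==0 else lid[abs((lid-c0)@nv)<4]
        c0=L.mean(0); nv=np.linalg.svd(L-c0,full_matrices=False)[2][2]
    print('lid',len(L),c0.round(1),nv.round(3),L.min(0).round(),L.max(0).round())
    for name,b in {'tumb':(np.s_[195:252,240:288],np.s_[222:268,290:326]),'bowl':(np.s_[288:338,186:250],np.s_[260:302,374:420]),'hold':(np.s_[252:316,288:340],np.s_[200:246,354:393])}.items():
        Q=P[b[n=='side']].reshape(-1,3); Q=Q[(Q[:,2]>28)&(Q[:,2]<105)]
        print(name,len(Q),Q.min(0).round(),Q.max(0).round(), np.median(Q,0).round())
    Q=P[np.isfinite(P[...,2])]
    br=(H>5)&(H<18)&(S>90)&(abs(P[...,2]-18)<5); print('board z',np.median(P[br][:,2]),np.percentile(P[br],[1,99],0).round())
E
```

```text
scene
red [163. 256.] 447 ztop nan enc 0.0 0.0 0.0 mean [nan nan nan]
rim 1029 ((546.6115112304688, 19.306976318359375), (269.2489318847656, 297.5298156738281), 73.02240753173828) [[365.0, -66.0], [650.0, -153.0], [728.0, 105.0], [444.0, 192.0]]
lid 7176 [586.6 174.9 173.6] [ 0.283  0.903 -0.324] [447. 119. 105.] [700. 238. 239.]
tumb 1558 [ 421. -174.   28.] [ 491. -106.   98.] [ 465. -144.   74.]
bowl 1684 [ 536. -348.   28.] [ 620. -265.   60.] [ 561. -300.   46.]
hold 982 [ 587. -191.   28.] [ 656. -123.   93.] [ 622. -162.   72.]
board z 17.379201287573437 [[  66. -501.   15.]
 [ 790.  609.   20.]]
side
red [262. 180.] 324 ztop nan enc 0.0 0.0 0.0 mean [nan nan nan]
red [339. 315.] 550 ztop nan enc 0.0 0.0 0.0 mean [nan nan nan]
rim 594 ((537.4627685546875, 73.98949432373047), (177.64199829101562, 250.657958984375), 72.96976470947266) [[392.0, 26.0], [631.0, -48.0], [683.0, 122.0], [444.0, 196.0]]
lid 4753 [566.7 179.  173.6] [-0.28  -0.904  0.323] [445. 120. 105.] [695. 239. 241.]
tumb 994 [ 419. -176.   28.] [ 486. -107.  100.] [ 454. -139.   72.]
bowl 841 [ 535. -348.   28.] [ 617. -263.   62.] [ 590. -295.   46.]
hold 467 [ 585. -192.   28.] [ 653. -124.   96.] [ 616. -156.   72.]
board z 18.24571049439851 [[ -66. -504.   14.]
 [1585.  692.   22.]]<stdin>:15: RuntimeWarning: Mean of empty slice.
  ret = um.true_divide(
```

```bash
python3 - <<'E' 2>/dev/null
from h import *
yaw=np.radians(72.7); ex=np.array([np.cos(yaw),np.sin(yaw)]); ey=np.array([-ex[1],ex[0]])
for n in ['scene','side']:
    f=np.load(f'{n}0.npz'); p,P=f['p'],f['P']; 
    hsv=cv2.cvtColor(p,cv2.COLOR_BGR2HSV); S=hsv[...,1].astype(int)
    for nm,b,zt in [('cup',(np.s_[238:285,146:190],np.s_[294:332,324:356]),74),('stored',(np.s_[162:202,349:384],np.s_[163:193,249:277]),79)]:
        Q=P[b[n=='side']].reshape(-1,3); Q=Q[np.isfinite(Q[:,0])]
        if nm=='stored':  # drop bin walls: keep red/silver top area
            q=np.median(Q[abs(Q[:,2]-zt)<2],0); Q=Q[np.linalg.norm(Q[:,:2]-q[:2],axis=1)<40]
        print(n,nm,'z95',np.percentile(Q[:,2],95).round(1))
        T=Q[abs(Q[:,2]-zt)<3]; (cx,cy),rd=cv2.minEnclosingCircle(T[:,:2].astype(np.float32))
        print(len(T),T.mean(0).round(1),'enc',round(cx,1),round(cy,1),round(rd,1))
    box=np.s_[80:275,315:510] if n=='scene' else np.s_[75:215,232:355]
    Q=P[box].reshape(-1,3); s=S[box].reshape(-1); Q=Q[np.isfinite(Q[:,0])&(s<60)]
    a=np.c_[Q[:,:2]@ex,Q[:,:2]@ey,Q[:,2]]
    rim=a[abs(a[:,2]-88)<2.5]
    print('u hist',[(int(e),int(c)) for c,e in zip(*np.histogram(rim[:,0],np.arange(0,320,5))) if c>5])
    print('v hist',[(int(e),int(c)) for c,e in zip(*np.histogram(rim[:,1],np.arange(-700,-300,5))) if c>5])
    L=a[a[:,2]>110]; print('lid v range',np.percentile(L[:,1],[.5,99.5]).round(1), 'lid u at z',[(z,np.median(L[abs(L[:,2]-z)<3][:,0]).round(1)) for z in (115,150,200,225,235)])
E
```

```text
scene cup z95 74.6
601 [ 430.  -318.    73.6] enc 428.6 -316.7 28.7
scene stored z95 79.4
335 [465.2 100.6  78.4] enc 458.5 102.5 34.1
u hist [(50, 9), (55, 21), (60, 38), (65, 18), (145, 140), (150, 108), (155, 11), (160, 14), (165, 10), (170, 13), (175, 12), (180, 11), (185, 16), (190, 9), (195, 12), (200, 11), (205, 11), (210, 13), (215, 8), (220, 14), (225, 9), (230, 11), (235, 9), (240, 13), (245, 9), (250, 11), (255, 12), (260, 8), (265, 11), (270, 14), (275, 8), (280, 11), (285, 11), (290, 8), (295, 11), (300, 12), (305, 207), (310, 29)]
v hist [(-660, 10), (-655, 6), (-650, 8), (-645, 7), (-640, 7), (-635, 6), (-630, 9), (-625, 12), (-620, 185), (-615, 76), (-610, 11), (-605, 15), (-600, 14), (-595, 11), (-590, 15), (-585, 9), (-580, 13), (-575, 10), (-570, 13), (-565, 10), (-560, 12), (-555, 14), (-550, 10), (-545, 10), (-540, 11), (-535, 11), (-530, 10), (-525, 10), (-520, 10), (-515, 10), (-510, 8), (-505, 10), (-500, 6), (-495, 9), (-490, 8), (-485, 8), (-480, 7), (-475, 11), (-470, 6), (-465, 7), (-460, 10), (-455, 6), (-450, 11), (-445, 7), (-440, 7), (-435, 6), (-430, 
[... 578 characters left out ...]
0, 6), (295, 8), (300, 60), (305, 86), (310, 13)]
v hist [(-620, 8), (-615, 63), (-610, 12), (-605, 9), (-595, 7), (-590, 6), (-580, 10), (-575, 7), (-570, 11), (-565, 8), (-560, 8), (-545, 7), (-535, 9), (-530, 7), (-525, 10), (-520, 8), (-515, 7), (-510, 6), (-500, 9), (-495, 9), (-490, 10), (-485, 8), (-480, 10), (-475, 9), (-470, 6), (-460, 7), (-455, 6), (-450, 7), (-445, 9), (-440, 6), (-435, 7), (-430, 6), (-425, 11), (-415, 8), (-410, 6), (-405, 7), (-400, 8), (-395, 6), (-390, 12), (-380, 9), (-375, 20), (-370, 71)]
lid v range [-613.4 -367.1] lid u at z [(115, np.float64(319.5)), (150, np.float64(331.5)), (200, np.float64(348.4)), (225, np.float64(356.7)), (235, np.float64(360.5))]
```

Call:
step_arm(moves=[[-0.029,-0.041,0,0,0,0,0.0854],[-0.058,-0.081,0,0,0,0,0.0854],[-0.087,-0.122,0,0,0,-1,0.0854],[-0.117,-0.163,0,0,0,-1,0.0854],[-0.146,-0.203,0,0,0,-2,0.0854],[-0.175,-0.244,0,0,0,-2,0.0854],[-0.204,-0.285,0,0,0,-3,0.0854],[-0.233,-0.325,0,0,0,-3,0.0854],[-0.262,-0.366,0,0,0,-4,0.0854],[-0.262,-0.366,0,0,0,-4,0.0854]])

```text
time: 1.1
tool_pos: [320.3, 96.7, 231.2]
tool_rot: [[-0.954, 0.299, 0.0], [0.299, 0.954, -0.001], [-0.0, -0.001, -1.0]]
wrist_force: [0.1, 0.9, 0.2]
grip_width: 1.001
grip_force: 0.0
```

Call:
step_arm(moves=[[-0.026,-0.041,0,0,0,0,0.0854],[-0.052,-0.083,0,0,0,0,0.0854],[-0.078,-0.124,0,0,0,0,0.0854],[-0.103,-0.165,0,0,0,0,0.0854],[-0.129,-0.207,0,0,0,0,0.0854],[-0.155,-0.248,0,0,0,0,0.0854],[-0.18,-0.289,0.01,0,0,0,0.0854],[-0.206,-0.33,0.03,0,0,0,0.0854],[-0.227,-0.363,0.05,0,0,0,0.0854],[-0.227,-0.363,0.061,0,0,0,0.0854]])

```text
time: 2.1
tool_pos: [428.8, -317.6, 167.3]
tool_rot: [[-0.954, 0.299, -0.003], [0.299, 0.954, 0.002], [0.003, 0.001, -1.0]]
wrist_force: [-1.0, 0.7, 1.2]
grip_width: 0.997
grip_force: 0.0
```

```bash
python3 - <<'E' 2>/dev/null
from h import *
p,P,T,K=snap('wrist'); o=r.get_obs(); print(o['tool_pos'],o['tool_rot'])
cv2.imwrite('pics/w1.png',p)
Q=P[(abs(P[...,2]-74)<4)&(np.hypot(P[...,0]-428,P[...,1]+318)<45)]
print(len(Q),Q.mean(0),cv2.minEnclosingCircle(Q[:,:2].astype(np.float32)))
E
```

```text
[ 428.1945732  -315.10288587  166.29509005] [[-0.95435695  0.2986435  -0.00385552]
 [ 0.29863069  0.95436208  0.00356789]
 [ 0.00474509  0.00225366 -0.9999862 ]]
3558 [ 424.98299527 -319.22425716   73.78282114] ((425.8783264160156, -319.4690856933594), 27.461214065551758)
```

View pics/w1.png

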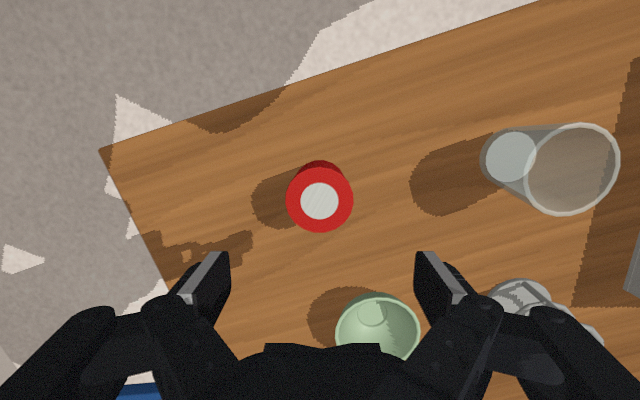

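The wrist view shows the cup (319,201) centred between the open fingers with nothing in the way, so I descend and grip.

Call:
step_arm(moves=[[0.001,-0.001,0.02,0,0,0,0.0854],[0.001,-0.001,0.05,0,0,0,0.0854],[0.001,-0.001,0.08,0,0,0,0.0854],[0.001,-0.001,0.1,0,0,0,0.0854],[0.001,-0.001,0.12,0,0,0,0.0854],[0.001,-0.001,0.13,0,0,0,0.0854],[0.001,-0.001,0.14,0,0,0,0.0854],[0.001,-0.001,0.14,0,0,0,0.0854],[0.001,-0.001,0.14,0,0,0,0.0854],[0.001,-0.001,0.14,0,0,0,0.0854]])

```text
time: 3.15
tool_pos: [428.2, -315.1, 31.2]
tool_rot: [[-0.955, 0.296, 0.001], [0.296, 0.955, -0.001], [-0.001, -0.001, -1.0]]
wrist_force: [-0.5, 0.7, 0.4]
grip_width: 0.998
grip_force: 0.0
```

Call:
step_arm(moves=[[0,0,0,0,0,0,0.065],[0,0,0,0,0,0,0.06],[0,0,0,0,0,0,0.055],[0,0,0,0,0,0,0.05],[0,0,0,0,0,0,0.045],[0,0,0,0,0,0,0.04],[0,0,0,0,0,0,0.04],[0,0,0,0,0,0,0.04],[0,0,0,0,0,0,0.04],[0,0,0,0,0,0,0.04]], newtons=30)

```text
time: 4.15
tool_pos: [428.0, -315.2, 30.7]
tool_rot: [[-0.955, 0.297, 0.0], [0.297, 0.955, -0.001], [-0.001, -0.001, -1.0]]
wrist_force: [-1.3, -2.8, 5.1]
grip_width: 0.624
grip_force: 30.7
```

Call:
step_arm(moves=[[0,0,-0.005,0,0,0,0.04],[0,0,-0.015,0,0,0,0.04],[0,0,-0.03,0,0,0,0.04],[0,0,-0.05,0,0,0,0.04],[0,0,-0.075,0,0,0,0.04],[0,0,-0.1,0,0,0,0.04],[0,0,-0.125,0,0,0,0.04],[0,0,-0.14,0,0,0,0.04],[0,0,-0.15,0,0,0,0.04],[0,0,-0.15,0,0,0,0.04]])

```text
time: 5.15
tool_pos: [428.2, -315.0, 181.7]
tool_rot: [[-0.955, 0.296, 0.001], [0.296, 0.955, -0.001], [-0.002, -0.001, -1.0]]
wrist_force: [-0.1, -0.1, -0.7]
grip_width: 0.628
grip_force: 31.6
```

Call:
step_arm(moves=[[-0.001,0.01,0,0,0,0,0.04],[-0.002,0.03,0,0,0,0,0.04],[-0.004,0.06,0,0,0,0,0.04],[-0.006,0.09,0,0,0,0,0.04],[-0.008,0.12,0,0,0,0,0.04],[-0.011,0.15,0,0,0,0,0.04],[-0.013,0.18,0,0,0,0,0.04],[-0.015,0.21,0,0,0,0,0.04],[-0.017,0.24,0,0,0,0,0.04],[-0.019,0.27,0,0,0,0,0.04]])

```text
time: 6.15
tool_pos: [525.9, -60.6, 179.2]
tool_rot: [[-0.955, 0.296, -0.002], [0.296, 0.955, 0.0], [0.002, -0.0, -1.0]]
wrist_force: [0.2, 0.1, -0.6]
grip_width: 0.625
grip_force: 31.6
```

Call:
step_arm(moves=[[-0.002,0.03,0,0,0,0,0.04],[-0.004,0.06,0,0,0,0,0.04],[-0.006,0.09,0,0,0,0,0.04],[-0.008,0.115,0,0,0,0,0.04],[-0.009,0.127,0,0,0,0,0.04],[-0.009,0.131,0,0,0,0,0.04],[-0.009,0.131,0.01,0,0,0,0.04],[-0.009,0.131,0.03,0,0,0,0.04],[-0.009,0.131,0.05,0,0,0,0.04],[-0.009,0.131,0.05,0,0,0,0.04]])

```text
time: 7.15
tool_pos: [571.7, 58.9, 127.1]
tool_rot: [[-0.955, 0.298, -0.005], [0.298, 0.955, -0.0], [0.005, -0.002, -1.0]]
wrist_force: [-0.3, -0.9, -0.8]
grip_width: 0.623
grip_force: 31.8
```

```bash
python3 - <<'E' 2>/dev/null
from h import *
a=[snap(n)[0] for n in ('scene','side')]
cv2.imwrite('pics/c2.png',np.hstack([a[0][60:310,240:560],a[1][60:310,170:490]]))
print(r.get_obs()['tool_pos'])
E
```

```text
[573.17789522  59.10867946 130.25358462]
```

View pics/c2.png

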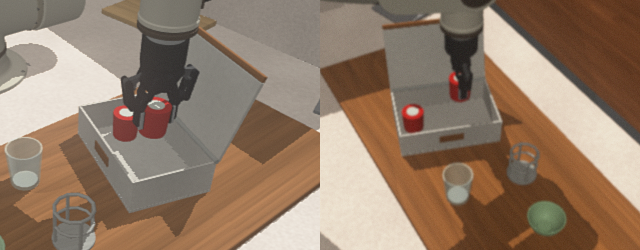

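The cup (about (155,118) in the left half) hangs upright over the bin's free space, clear of the stored cup (124,122). Lowering gently.

Call:
step_arm(moves=[[0,0,0.015,0,0,0,0.04],[0,0,0.035,0,0,0,0.04],[0,0,0.055,0,0,0,0.04],[0,0,0.07,0,0,0,0.04],[0,0,0.08,0,0,0,0.04],[0,0,0.085,0,0,0,0.04],[0,0,0.089,0,0,0,0.04],[0,0,0.091,0,0,0,0.04],[0,0,0.091,0,0,0,0.04],[0,0,0.091,0,0,0,0.04]])

```text
time: 8.25
tool_pos: [573.7, 59.8, 39.7]
tool_rot: [[-0.955, 0.296, 0.001], [0.296, 0.955, -0.0], [-0.001, 0.0, -1.0]]
wrist_force: [-0.0, -0.0, 0.1]
grip_width: 0.625
grip_force: 31.8
```

Call:
step_arm(moves=[[0,0,0.001,0,0,0,0.04],[0,0,0.002,0,0,0,0.04],[0,0,0.003,0,0,0,0.04],[0,0,0.004,0,0,0,0.04],[0,0,0.004,0,0,0,0.04]])

```text
time: 8.75
tool_pos: [573.7, 59.7, 35.7]
tool_rot: [[-0.955, 0.296, 0.001], [0.296, 0.955, -0.0], [-0.001, -0.0, -1.0]]
wrist_force: [-2.1, -0.2, 5.4]
grip_width: 0.627
grip_force: 31.3
```

Floor contact (5 N). Release.

Call:
step_arm(moves=[[0,0,0,0,0,0,0.052],[0,0,0,0,0,0,0.056],[0,0,0,0,0,0,0.062],[0,0,0,0,0,0,0.07],[0,0,0,0,0,0,0.074],[0,0,0,0,0,0,0.074],[0,0,0,0,0,0,0.074],[0,0,-0.003,0,0,0,0.074],[0,0,-0.01,0,0,0,0.074],[0,0,-0.03,0,0,0,0.074]])

```text
time: 9.75
tool_pos: [572.7, 59.9, 64.7]
tool_rot: [[-0.955, 0.296, -0.002], [0.296, 0.955, -0.0], [0.002, -0.001, -1.0]]
wrist_force: [0.0, -0.4, 0.9]
grip_width: 0.865
grip_force: 0.0
```

Call:
step_arm(moves=[[0,0,-0.03,0,0,0,0.074],[0,0,-0.07,0,0,0,0.074],[0,0,-0.11,0,0,0,0.06],[0,0,-0.15,0,0,0,0.04],[0,0,-0.19,0,0,0,0.02],[0,0,-0.23,0,0,0,0],[0,0,-0.265,0,0,0,0],[0,0,-0.275,0,0,0,0],[0,0,-0.275,0,0,0,0],[0,0,-0.275,0,0,0,0]])

```text
time: 10.75
tool_pos: [573.2, 59.9, 339.1]
tool_rot: [[-0.955, 0.296, -0.001], [0.296, 0.955, -0.0], [0.001, -0.0, -1.0]]
wrist_force: [0.6, 0.3, -0.5]
grip_width: -0.001
grip_force: 0.0
```

```bash
python3 - <<'E' 2>/dev/null
from h import *
p,P,T,K=snap('side'); a=snap('scene')[0]
cv2.imwrite('pics/c3.png',np.hstack([a[60:310,240:560],p[60:310,170:490]]))
for q in [(573.7,59.7),(462,101)]:
    Q=P[(abs(P[...,2]-79)<3)&(np.hypot(P[...,0]-q[0],P[...,1]-q[1])<36)]; print(len(Q),Q.mean(0) if len(Q) else 0)
print(r.get_obs()['tool_pos'])
E
```

```text
238 [571.16934171  56.96222224  79.38083336]
251 [460.84702395 100.30807167  78.98461272]
[573.16401629  59.87314783 338.71066439]
```

View pics/c3.png

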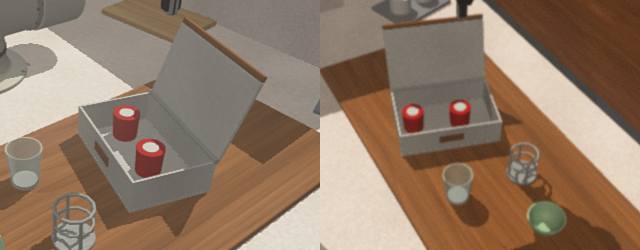

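Both cups stand in the bin ((150,155) and (125,120) in the left half), tops at 79 mm as they must be. Now behind the lid with shut fingers, above its edge.

Call:
step_arm(moves=[[0.007,0.04,0,0,0,0,0],[0.014,0.08,0,0,0,0,0],[0.021,0.12,0,0,0,0,0],[0.028,0.16,0,0,0,0,0],[0.034,0.192,0,0,0,0,0],[0.034,0.192,0,0,0,0,0],[0.034,0.192,0.04,0,0,0,0],[0.034,0.192,0.08,0,0,0,0],[0.034,0.192,0.124,0,0,0,0],[0.034,0.192,0.124,0,0,0,0]])

```text
time: 11.85
tool_pos: [595.5, 252.2, 209.5]
tool_rot: [[-0.955, 0.297, -0.01], [0.297, 0.955, -0.003], [0.009, -0.006, -1.0]]
wrist_force: [0.4, -0.4, -0.4]
grip_width: -0.002
grip_force: 0.0
```

Call:
step_arm(moves=[[0,-0.005,0,0,0,0,0],[0,-0.01,0,0,0,0,0],[0,-0.015,0,0,0,0,0],[0,-0.02,0,0,0,0,0],[0,-0.025,0,0,0,0,0],[0,-0.03,0,0,0,0,0],[0,-0.035,0,0,0,0,0],[0,-0.04,0,0,0,0,0]])

```text
time: 12.65
tool_pos: [586.0, 214.8, 216.4]
tool_rot: [[-0.955, 0.296, 0.0], [0.296, 0.955, 0.0], [-0.0, 0.0, -1.0]]
wrist_force: [-1.3, 1.4, 0.4]
grip_width: 0.002
grip_force: 0.4
```

Call:
step_arm(moves=[[0,-0.005,0,0,0,0,0],[0,-0.01,0,0,0,0,0],[0,-0.015,0,0,0,0,0],[0,-0.02,0,0,0,0,0],[0,-0.025,0,0,0,0,0],[0,-0.03,0,0,0,0,0],[0,-0.035,0,0,0,0,0],[0,-0.039,0,0,0,0,0],[0,-0.042,0,0,0,0,0],[0,-0.045,0,0,0,0,0]])

```text
time: 13.65
tool_pos: [573.2, 172.3, 219.3]
tool_rot: [[-0.955, 0.296, 0.004], [0.296, 0.955, 0.001], [-0.004, 0.003, -1.0]]
wrist_force: [-5.2, 3.8, 28.7]
grip_width: -0.003
grip_force: 12.9
```

Call:
step_arm(moves=[[0,-0.003,0,0,0,0,0],[0,-0.006,0,0,0,0,0],[0,-0.009,0,0,0,0,0],[0,-0.012,0,0,0,0,0],[0,-0.015,0,0,0,0,0]])

```text
time: 14.15
tool_pos: [568.9, 157.7, 219.0]
tool_rot: [[-0.955, 0.296, 0.004], [0.296, 0.955, 0.001], [-0.004, 0.002, -1.0]]
wrist_force: [-2.5, 0.6, 21.3]
grip_width: 0.004
grip_force: 8.8
```

```bash
cat > lid.py <<'E'
from h import *
import sys
p,P,T,K=snap('side'); o=r.get_obs()
ex=np.array([.2974,.9548]); ey=np.array([-.9548,.2974])
S=cv2.cvtColor(p,cv2.COLOR_BGR2HSV)[...,1]; a=np.stack([P[...,:2]@ex,P[...,:2]@ey,P[...,2]],-1)
L=a[(S<60)&(a[...,1]>-600)&(a[...,1]<-390)&(a[...,0]>140)&(a[...,0]<390)&(a[...,2]>115)&(a[...,2]<250)]
L=L[(L[:,1]<-550)|(L[:,1]>-440)]
if len(L)>50: k=np.polyfit(L[:,2],L[:,0],1); print(len(L),'lid angle',1.5708+np.arctan(k[0]))
else: print('few lid pts',len(L))
print(o['time'],np.array(o['tool_pos'])[:2]@ex,o['tool_pos'],o['wrist_force'])
cv2.imwrite(f'pics/{sys.argv[1]}.png',p)
E
python3 lid.py s4
```

```text
1622 lid angle 1.491541892440096
14.2 319.33977744470286 [568.8267535  157.27974545 218.76951689] [-2.3509806  -0.92511204 21.90364187]
```

The lid is at about 1.49 rad but its edge bears up against the knuckles (22 N vertical), so I rise a little to free it.

Call:
step_arm(moves=[[0,0,-0.004,0,0,0,0],[0,0,-0.008,0,0,0,0],[0,0,-0.012,0,0,0,0]])

```text
time: 14.5
tool_pos: [568.2, 157.7, 228.3]
tool_rot: [[-0.955, 0.296, -0.0], [0.296, 0.955, -0.0], [0.0, -0.0, -1.0]]
wrist_force: [0.5, 0.3, -0.0]
grip_width: -0.0
grip_force: 0.0
```

```bash
python3 lid.py s5
```

```text
1562 lid angle 1.451122474551402
14.55 319.6505092968868 [568.37420515 157.74614651 229.06255992] [-0.59189186 -0.77831535  1.17921911]
```

Freed and falling; back off away from it.

Call:
step_arm(moves=[[0,0.01,0,0,0,0,0],[0,0.03,0,0,0,0,0],[0,0.05,0,0,0,0,0],[0,0.07,0,0,0,0,0],[0,0.09,0,0,0,0,0],[0,0.09,-0.01,0,0,0,0],[0,0.09,-0.03,0,0,0,0],[0,0.09,-0.06,0,0,0,0],[0,0.09,-0.06,0,0,0,0],[0,0.09,-0.06,0,0,0,0]])

```text
time: 15.55
tool_pos: [595.2, 244.4, 288.8]
tool_rot: [[-0.955, 0.296, 0.001], [0.296, 0.955, 0.0], [-0.001, 0.0, -1.0]]
wrist_force: [-0.0, 0.2, -1.5]
grip_width: 0.002
grip_force: 0.0
```

Call:
step_arm(moves=[[0,0,0,0,0,0,0],[0,0,0,0,0,0,0],[0,0,0,0,0,0,0],[0,0,0,0,0,0,0],[0,0,0,0,0,0,0],[0,0,0,0,0,0,0],[0,0,0,0,0,0,0],[0,0,0,0,0,0,0],[0,0,0,0,0,0,0],[0,0,0,0,0,0,0]])

```text
time: 16.55
tool_pos: [595.0, 243.8, 288.3]
tool_rot: [[-0.955, 0.296, -0.0], [0.296, 0.955, -0.0], [0.0, -0.0, -1.0]]
wrist_force: [-0.7, -0.4, 0.2]
grip_width: 0.003
grip_force: 0.0
```

```bash
python3 lid.py s6; python3 - <<'E'
from h import *
p,P,T,K=snap('side')
ex=np.array([.2974,.9548]); ey=np.array([-.9548,.2974])
a=np.stack([P[...,:2]@ex,P[...,:2]@ey,P[...,2]],-1)
L=a[(a[...,1]>-600)&(a[...,1]<-390)&(a[...,0]>160)&(a[...,0]<290)&(a[...,2]<150)]
print(np.polyfit(L[:,0],L[:,2],1),L[:,2].mean())
E
```

```text
few lid pts 0
16.6 409.6737663307768 [594.96673491 243.74807223 288.28968291] [0.43936641 0.03023913 0.56269103]
[1.44946118e-03 9.60975820e+01] 96.4208809735734
```

View pics/s6.png

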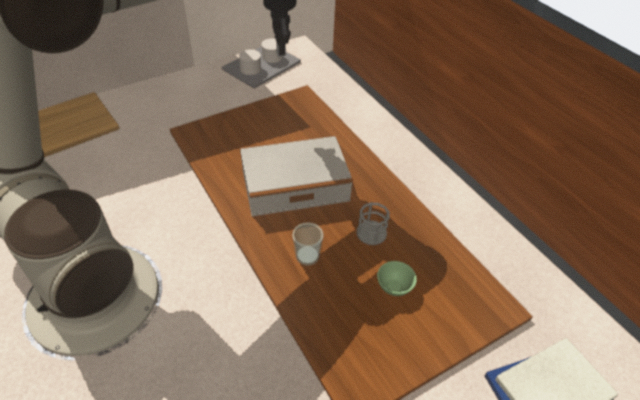

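The lid lies flat (top at 96 mm, slope 0.001) around (296,165), bystanders are where they were, and the arm is clear.

```bash
python3 -c "from cell import r; print(r.close_job())"
```

```text
the job is handed in; nothing more can be done
None
```

The red cup was set upright in the bin's free space and the lid swung fully shut by its own weight; I handed the job in at about 17 s, and the hand-in returned no verdict. During the nudge the lid's edge caught under the gripper, with up to 29 N at the wrist, until I rose 12 mm to free it.

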